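# Pop open the spring-lid die-tray case

## Robot

A 6-joint arm with a two-finger parallel gripper is mounted at the origin on a cart in front of the work surface, level with it; the furniture and walls round the work are solid. World frame = base frame: x ahead of the robot, y to its left, z up, the work surface at z = 0. Lengths are in m, angles in rad, forces in N, time in s.
With the tool pointing down it reaches from about 0.375 to 0.9 m from the base axis. Payload 3.1 kg.
Tool frame: the origin (TCP) lies midway between the tips of the shut fingers; the grasp point (between the pads) lies manip.grip_depth behind it (manip.grip_depth is the distance from the TCP to the grasp point, in m); z points along the fingers, y is the direction in which the jaws open and shut (so a half turn about z gives the same grasp; the last joint's range is limited). The gripper opens to 85 mm and grips with 20 to 120 N. Pads are 22 mm wide; open, the fingers measure 114 mm over their backs; the gripper's body (76 mm by 85 mm) begins 54 mm behind the grasp point. The pads swing forward as they close: fully open they stand 13 mm farther back than shut.
Start: joints at [-1.452, 0.527, 1.433, -0, 1.181, -0.178], TCP at [0.183, -0.597, 0.231] pointing down, gripper open.
Joint ranges: [-3.08, 3.08], [-0.75, 2.2], [0.22, 2.44], [-1.43, 4.57], [0, 2.65], [-2.85, 2.85]. Speed limits (rad/s): [2.79, 2.79, 3.14, 3.14, 3.14, 3.14].

## Interface

Orientations are given as a unit quaternion [x, y, z, w].
In Python, from station import manip, vision gives the robot as it stands.
- The arm moves only by the shell command python3 -m crank 'ROWS' [FORCE]. ROWS is JSON, a list of rows, each an object with "grip": the closure, from 0 (fully open) to 1 (shut); "offset": the shift along the tool's x, y, z in mm, a list of three; "angular": the turn, a rotation vector about the tool's x, y, z in degrees, a list of three. A call has 1 to 10 rows; each row is the pose to reach, as a shift and turn from the pose commanded when the call began, along the tool's axes at that moment; what a row does not reach only later rows make up. A row lasts 1/10 s, in which the tool goes at most 50 mm and 8.59 degrees, less where a joint would pass 70% of its speed; a pose out of reach is approached as far as the arm can. A call with a gripper value outside its range is refused whole. The fingers move at their own pace and stop on an object; FORCE is the grip in N (left out, the last holds). Time passes only in rows, so rows that repeat a pose let the fingers close. It gives the time, the measured TCP pose, the force and the opening at its end, in the units of the state.
- manip.sense(): the state, without advancing time (a new reading comes with each control period).
- vision.snapshot(name): name is "side" or "top"; returns a dict with "pixels" (384x512x3 uint8, red, green, blue), "intrinsics" (3x3 intrinsics, pixels), "dist" ([k1, k2, p1, p2, k3] as OpenCV has them; the pictures are not rectified), "R" (3x3) and "t" (3): a world point X has camera coordinates R X + t. Camera axes: x right, y down, z forward; pixel columns grow to the right and rows downward; lengths in m; the calibration is good to about 2 mm. A picture is of the moment at which its call begins. There is no depth.
- manip.sign_off(): hands the job in, once; it reports no verdict.
The state is a dict: "t": time; "q": joint angles; "qd": joint speeds; "tau": joint torques, N m; "tcp_pos": TCP position; "tool_rot": TCP orientation; "force": force on the tool from outside, world axes, zero at the start; "ft_torque": the same for the moment, N m; "finger_gap": opening from 0.0 (shut) to 1.0 (fully open).
Only numpy, scipy, OpenCV 4.12 (cv2) and the standard library are available. Lean on these libraries where they do the work, as an engineer would, in place of code of your own. Each camera call takes 0.05 s, during which the arm holds its last target.

## Task

Open the grey die-tray case: press its yellow release tab down with the fingertips until the blue lid springs up, let go of the tab, then push the lid over with the fingers until it lies fully open against its stop, and move clear. Do it gently and only by pressing and pushing: do not grip, lift or shove the case, and leave the things around it where they are.

Things in the scene. Friction and masses are not known exactly. Their poses are not given: they have to be found in the camera images.
- case: Loose case, about 1.7 kg: black base plate (x -110 to 95, y -65 to 65, 6 mm thick), grey box on it (x -49 to 69, y -63 to 63, rim 42 mm high), blue lid, yellow tab in front. Origin on its underside; x from tab to hinge, y along the hinge, z up. Inside: foam bed, two die trays (tops up to 32 mm) and at x 44, y 0 a thin spring plunger that lifts the lid.
- tab_pad (a point): Centre of the top face of the yellow paddle: press down here. At rest at x -90, y 0, z 36 mm of the case. Paddle 44 mm wide (y), x -104 to -66. Behind it (x -66 to -51, 20 mm wide) the same part's hook arm rises to z 52 and holds the lid's tongue; it leans 8 mm to the front as the tab is pressed. Moves with the tab.
- tab (a joint): Angle of the yellow tab (rad): 0 at rest, 0.42 pressed to its stop. Turns on a pin along y at x -60, z 34 mm of the case; tab_pad goes down about 8 mm until the hook lets go of the lid (0.26 rad, some 5 N) and 12 mm to the stop (8 N). Springs back when let go.
- lid (a joint): Angle of the blue lid (rad): 0 to 0.03 shut, 2.0 fully open against its stop, leaning back. The tab's hook holds it shut; released, the plunger lifts it to about 0.87, where it rests. From there it swings freely and takes about 1 N to push: let go before upright (1.57) it falls back to 0.87, past upright it falls slowly (about 1 s) to the stop. Pushing on at the stop tips the case back.
- lid_hinge (a point): Middle of the lid's hinge axis, fixed to the case at x = 62, y = 0, z = 46 mm; the axis runs along the case's y.
- lid_edge (a point): Middle of the lid's front edge, 111 mm from the hinge axis, half-way through its thickness. The lid is a flat plate 111 x 130 x 8 mm; a 22 mm wide tongue stands out 7 mm farther. Shut, its top is 50 mm up; sprung up, this edge is about 130 mm up. Moves with the lid.
- vial: Bystander: small upright vial with a grey cap, 13 mm across, 41 mm high, loose, to the left (+y) of the case. Origin at the centre of its underside.
- loupe: Bystander: folding loupe, 52 x 30 x 16 mm, loose, to the front left of the case. Origin at the centre of its underside.
- tweezers: Bystander: black tweezers lying flat, 18 x 118 x 10 mm (its own y is its length), loose, to the right (-y) of the case. Origin under its centre.
- petri_dish: Bystander: clear lidded dish, 62 mm across, 14 mm high, loose, in the parts tray at the far left. Origin at the centre of its underside.

How it is judged:
On the way, in this order (a step that is already met when the one before it is completed fails the run):
1. the lid is released and has sprung up on its plunger, not yet pushed open, and the tab is let go (value of joint lid between 0.4 and 1.3 rad and value of joint tab below 0.1 rad), for 0.1 s.
2. the lid is pushed over to its stop (value of joint lid above 1.85 rad), for 0.2 s.
At the end, for the whole second after the job is handed in: The lid rests fully open (above 1.85 rad, at rest), the tab is back up (below 0.1 rad), the case stands flat within 30 mm of where it stood, and every bystander is within 20 mm of where it was (value of joint lid above 1.85 rad and velocity of joint lid below 0.1 rad/s and value of joint tab below 0.1 rad and distance of case from where it was at the start of the episode below 0.03 m and angle between case's own z axis and vertical below 0.05 rad and linear speed of case below 0.02 m/s and distance of each of vial, loupe, tweezers, petri_dish from where it was at the start of the episode below 0.02 m); the robot touches nothing.
It fails at once if the case is lifted or tipped (raised 10 mm or tilted 0.12 rad) (height (world z) of case above 0.01 m or angle between case's own z axis and vertical above 0.12 rad).
It fails at once if the case is shoved more than 30 mm (distance of case from where it was at the start of the episode above 0.03 m).
It fails at once if the fingers bear on the case, tab or lid with more than 40 N (rough handling or gripping) (contact force between the fingers and case above 40 N).
It fails at once if a bystander is moved more than 20 mm or the vial is knocked over (distance of any of vial, loupe, tweezers, petri_dish from where it was at the start of the episode above 0.02 m or angle between vial's own z axis and vertical above 0.5 rad).
It also fails if it takes over 45 s, if anything falls off the work surface, if the arm or the gripper's body presses on something with over 40 N, if the wrist force passes 120 N, or if a joint passes its speed limit or range.

## Working session

There is one attempt and no reset: what is moved stays moved. The work goes in short steps, Python scripts to look and compute and a shell command to move; the robot and the scene stay as the last step left them, time stands still between calls to the robot, and variables do not carry over. Pictures are saved under pics/ and viewed, and the job is handed in when it is done.

```bash
mkdir -p pics; ls; python3 - <<'E'
from station import manip, vision
import cv2
print(manip.sense(), manip.grip_depth)
for n in("side","top"):
    s=vision.snapshot(n); cv2.imwrite(f"pics/{n}0.png",cv2.cvtColor(s["pixels"],cv2.COLOR_RGB2BGR)); print(n,s["intrinsics"],s["dist"],s["R"],s["t"])
E
```

```text
pics
{'t': 0.0, 'q': array([-1.45150597e+00,  5.28484469e-01,  1.43394554e+00,  3.44903807e-05,
        1.18139181e+00, -1.78506591e-01]), 'qd': array([-0.00147959, -0.00051468, -0.00152827,  0.0004727 , -0.00029386,
       -0.00045966]), 'tau': array([-1.09481059e-04, -4.42348802e+01, -1.78025043e+01, -4.19176467e-04,
        8.49606644e-03, -1.25329242e-05]), 'tcp_pos': array([ 0.18332865, -0.59673756,  0.23030863]), 'tool_rot': array([ 9.88935448e-01,  1.48342299e-01,  4.89355906e-05, -1.11361797e-03]), 'force': array([0.1807708 , 0.39548349, 0.03858794]), 'ft_torque': array([0.00265771, 0.00698043, 0.01281909]), 'finger_gap': 0.998473860702946} 0.0187
side [[437.78416953   0.         251.25369564]
 [  0.         437.78416953 193.0538688 ]
 [  0.           0.           1.        ]] [-0.09761314  0.          0.          0.          0.        ] [[-0.8863166  -0.46298251  0.00949035]
 [-0.16961906  0.30550636 -0.93696064]
 [ 0.43089703 -0.83205352 -0.34930602]] [0.46639084 0.13530441 0.68535634]
top [[447.78928604   0.         262.50134767]
 [  0.         447.78928604 187.38075749]
 [  0.           0.           1.        ]] [-0.13299704  0.          0.          0.          0.        ] [[-0.02781102 -0.99955518 -0.01076994]
 [-0.98629744  0.02919168 -0.16237367]
 [ 0.16261583  0.00610659 -0.98667056]] [0.01666993 0.51932022 0.8443427 ]
```

View pics/side0.png

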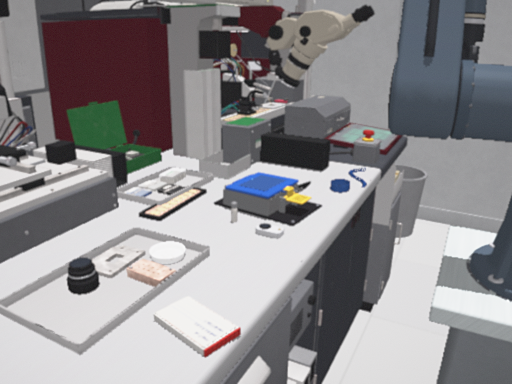

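View pics/top0.png

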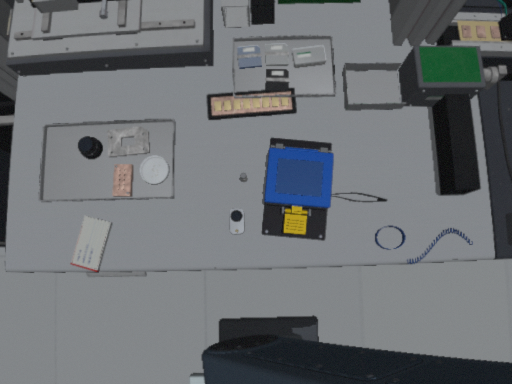

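The top view shows the case at around (298,185), with the tab at (295,222), vial at (243,178), loupe at (237,221), and tweezers at (360,197). I'll zoom in for the corners.

```bash
python3 - <<'E'
import cv2
i=cv2.imread("pics/top0.png")[130:250,220:400]
cv2.imwrite("pics/topz.png",cv2.resize(i,None,fx=4.4,fy=4.4,interpolation=cv2.INTER_CUBIC))
E
```

```text
(no output)
```

View pics/topz.png

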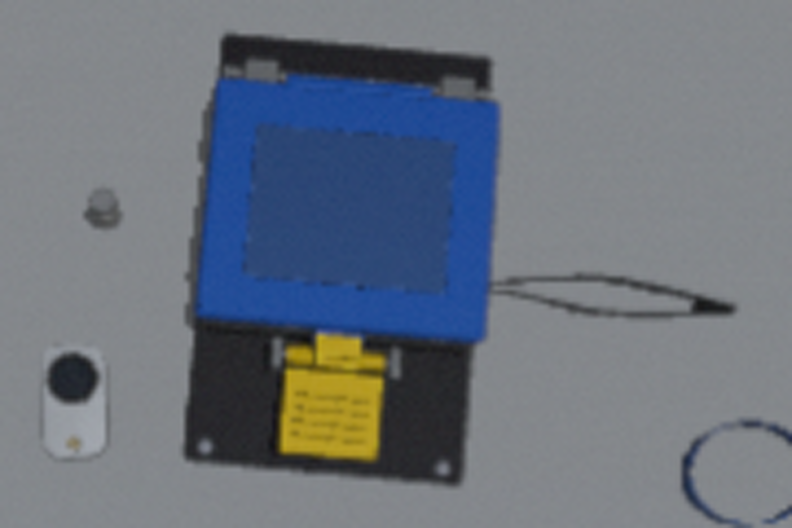

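Zoomed corners of the case: plate (222,35), (490,60), (462,484), (186,460); lid front (195,318), (484,341); paddle front (280,453), (378,460). Next I'll fit the pose to these.

```bash
cat >h.py <<'E'
import numpy as np, cv2
from scipy.optimize import least_squares
from scipy.spatial.transform import Rotation as Ro
from station import manip, vision
def proj(s,P):
    return cv2.projectPoints(np.asarray(P,float).reshape(-1,3),cv2.Rodrigues(s["R"])[0],s["t"],s["intrinsics"],np.array(s["dist"]))[0][:,0]
def back(s,uv,z):
    n=cv2.undistortPoints(np.array(uv,float).reshape(-1,1,2),s["intrinsics"],np.array(s["dist"]))[:,0]
    d=np.c_[n,np.ones(len(n))]@s["R"]; c=-s["R"].T@s["t"]
    return c+d*((z-c[2])/d[:,2])[:,None]
def c2w(p,P):
    P=np.asarray(P,float).reshape(-1,3); c,s_=np.cos(p[2]),np.sin(p[2])
    return np.c_[p[0]+c*P[:,0]-s_*P[:,1],p[1]+s_*P[:,0]+c*P[:,1],P[:,2]]
E
python3 - <<'E'
from h import *
s=vision.snapshot("top")
z=np.array([[222,35],[490,60],[462,484],[186,460],[195,318],[484,341],[280,453],[378,460]])/4.4+[220,130]-0.4
P=np.array([[95,65,6],[95,-65,6],[-110,-65,6],[-110,65,6],[-49,65,50],[-49,-65,50],[-104,22,36],[-104,-22,36]])/1000
f=lambda p:(proj(s,c2w(p,P))-z).ravel()
r=least_squares(f,[.5,-.1,0]); print(r.x,np.degrees(r.x[2])); print(np.round(r.fun.reshape(-1,2),1))
np.save("pose.npy",r.x)
for n,uv,h in[("vial",[[102,200]],.041),("loupe",[[75,402]],.016),("tw",[[735,309],[490,285]],.005)]:
    print(n,back(s,np.array(uv)/4.4+[220,130],h))
p=r.x
for k,q in dict(pad=[-.09,0,.036],hinge=[.062,0,.046]).items(): print(k,c2w(p,q))
# side overlay
s2=vision.snapshot("side"); im=cv2.cvtColor(s2["pixels"],cv2.COLOR_RGB2BGR)
for u in proj(s2,c2w(p,P)): 
    print(u)
im=cv2.resize(im[150:250,190:350],None,fx=5,fy=5,interpolation=cv2.INTER_CUBIC)
for u in proj(s2,c2w(p,P)): cv2.circle(im,tuple(int(v) for v in (u+.5-[190,150])*5),3,(0,255,0),1)
cv2.imwrite("pics/sidez.png",im)
E
```

```text
[ 0.53058481 -0.07000915 -0.11495504] -6.586438877107615
[[-0.3 -0.5]
 [ 0.4 -1. ]
 [ 0.5  0.3]
 [-0.6  0.3]
 [-0.2  0.1]
 [ 0.4  0.5]
 [-0.1 -0.1]
 [-0.1  0.2]]
vial [[0.54507405 0.03961794 0.041     ]]
loupe [[0.45596836 0.05523885 0.016     ]]
tw [[ 0.49117959 -0.25514579  0.005     ]
 [ 0.50611853 -0.13958898  0.005     ]]
pad [[ 0.44117881 -0.05968596  0.036     ]]
hinge [[ 0.5921756  -0.07712067  0.046     ]]
[212.21627529 200.91608114]
[245.73192102 185.07816157]
[322.03020667 203.13005487]
[293.39860896 223.05136401]
[267.71908513 195.79727651]
[298.58977712 179.03114678]
[301.74614672 201.72052695]
[311.55572056 195.47385422]
```

View pics/sidez.png

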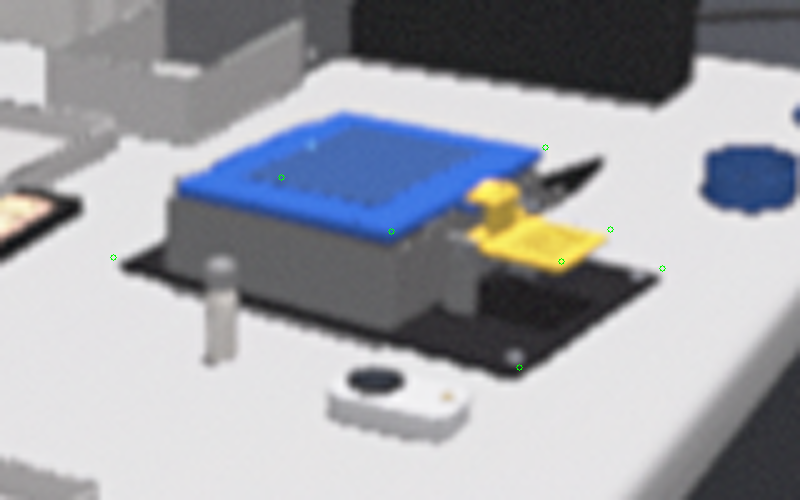

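Pose fits to under 1 px (yaw −6.6°, origin (0.531,−0.070)). The side view disagrees by only about 1.6 px, or roughly 3 mm. I'll work out the approach: shut fingers, tool x along case x, above the pad at case x −93.

```bash
cat >>h.py <<'E'
def plan(casep,yaw_extra=0):
    p=np.load("pose.npy"); st=manip.sense(); R0=Ro.from_quat(st["tool_rot"])
    w=c2w(p,np.array(casep)/1000)[0]
    Rt=Ro.from_euler("z",p[2]+yaw_extra)*Ro.from_euler("x",np.pi)
    print("t",st["t"],"offset mm",np.round(R0.inv().apply(w-st["tcp_pos"])*1000,1),"ang deg",np.round((R0.inv()*Rt).as_rotvec(degrees=True),2))
def where():
    p=np.load("pose.npy"); st=manip.sense(); d=st["tcp_pos"]-[p[0],p[1],0]
    print("case frame mm",np.round(Ro.from_euler("z",-p[2]).apply(d)*1000,1),"F",np.round(Ro.from_euler("z",-p[2]).apply(st["force"]),2),"gap",st["finger_gap"],"t",st["t"])
E
python3 -c "
from h import *
plan([-93,0,120]);where()"
```

```text
t 0.2 offset mm [ 401.4 -439.1  111.4] ang deg [-0.08  0.   23.65]
case frame mm [-284.5 -563.4  230.7] F [ 0.79 -0.05  0.29] gap 1.0044640281019732 t 0.2
```

```bash
python3 -m crank '[{"grip":1,"offset":[33,-37,0],"angular":[0,0,3]},{"grip":1,"offset":[67,-73,0],"angular":[0,0,6]},{"grip":1,"offset":[100,-110,0],"angular":[0,0,9]},{"grip":1,"offset":[133,-146,0],"angular":[0,0,12]},{"grip":1,"offset":[167,-183,0],"angular":[0,0,15]},{"grip":1,"offset":[200,-220,0],"angular":[0,0,18]},{"grip":1,"offset":[233,-256,0],"angular":[0,0,21]},{"grip":1,"offset":[267,-293,0],"angular":[0,0,23.6]},{"grip":1,"offset":[300,-329,0],"angular":[0,0,23.6]},{"grip":1,"offset":[333,-366,0],"angular":[0,0,23.6]}]' 20; python3 -c "
from h import *
plan([-93,0,120]);where()"
```

```text
t: 1.2
tcp_pos: [0.395, -0.1482, 0.2315]
tool_rot: [0.998, -0.057, 0.0, 0.0]
force: [1.0, -1.3, -0.1]
finger_gap: 0.002
t 1.2 offset mm [ 32.7 -93.2 111.5] ang deg [ 0.02 -0.04  0.01]
case frame mm [-125.8  -93.2  231.5] F [ 1.11 -1.18 -0.1 ] gap 0.002294407175977647 t 1.2
```

```bash
python3 -m crank '[{"grip":1,"offset":[10,-25,20],"angular":[0,0,0]},{"grip":1,"offset":[20,-50,45],"angular":[0,0,0]},{"grip":1,"offset":[26,-70,70],"angular":[0,0,0]},{"grip":1,"offset":[32,-86,100],"angular":[0,0,0]},{"grip":1,"offset":[32,-86,125],"angular":[0,0,0]},{"grip":1,"offset":[32,-86,150],"angular":[0,0,0]},{"grip":1,"offset":[32,-86,150],"angular":[0,0,0]},{"grip":1,"offset":[32,-86,150],"angular":[0,0,0]}]' 20; python3 - <<'E'
from h import *
plan([-93,0,50]);where()
for n,(a,b,c,d) in dict(side=(130,250,190,350),top=(130,250,220,380)).items():
    s=vision.snapshot(n); i=cv2.cvtColor(s["pixels"],cv2.COLOR_RGB2BGR)[a:b,c:d]
    cv2.imwrite(f"pics/{n}1.png",cv2.resize(i,None,fx=4,fy=4,interpolation=cv2.INTER_CUBIC))
E
```

```text
t: 2.0
tcp_pos: [0.4359, -0.0681, 0.0813]
tool_rot: [0.998, -0.057, -0.0, -0.0]
force: [-0.0, -0.4, -1.5]
finger_gap: -0.001
t 2.0 offset mm [ 1.3 -8.9 31.3] ang deg [-0.02  0.05  0.05]
case frame mm [-94.3  -8.9  81.3] F [ 0.01 -0.42 -1.55] gap -0.0008625299915089387 t 2.0
```

View pics/side1.png

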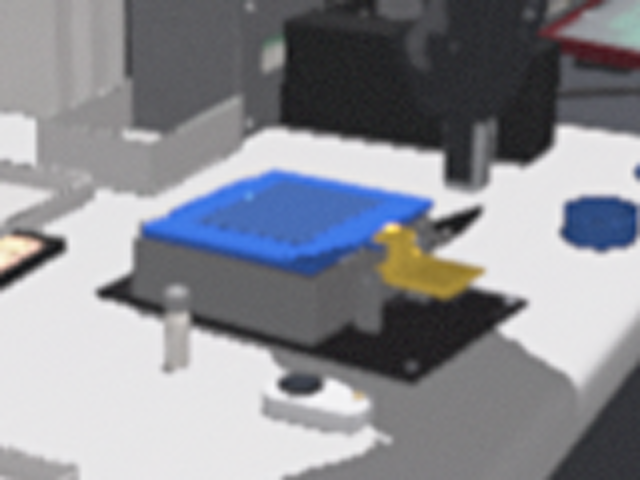

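View pics/top1.png

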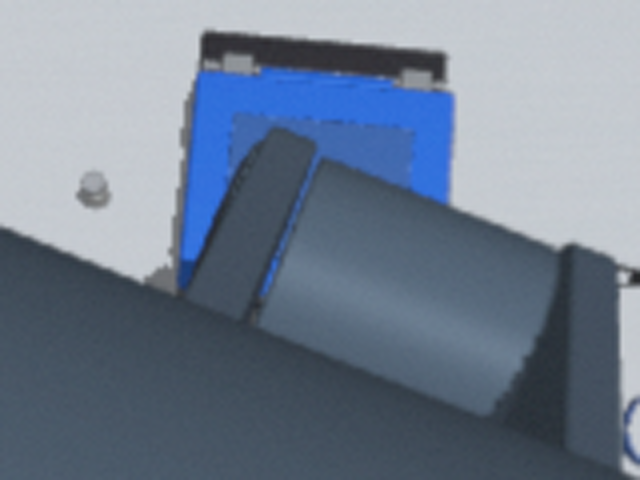

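Shut fingertips at about (467,187) in the side crop, above the paddle at (435,275). The top view is blocked by the wrist. I'll check the projected TCP and how high the wrist is above the lid.

```bash
python3 - <<'E'
from h import *
s=vision.snapshot("side"); im=cv2.cvtColor(s["pixels"],cv2.COLOR_RGB2BGR)
st=manip.sense(); p=np.load("pose.npy")
L=[st["tcp_pos"],st["tcp_pos"]+[0,0,.073],c2w(p,[-.09,0,.036])[0],c2w(p,[-.0096,0,.131])[0]]
o=cv2.resize(im[0:250,190:512],None,fx=2.4,fy=2.4,interpolation=cv2.INTER_CUBIC)
for u in proj(s,L): cv2.circle(o,tuple(int(v) for v in (u+.5-[190,0])*2.4),4,(0,255,0),1)
cv2.imwrite("pics/side2.png",o)
E
```

```text
(no output)
```

View pics/side2.png

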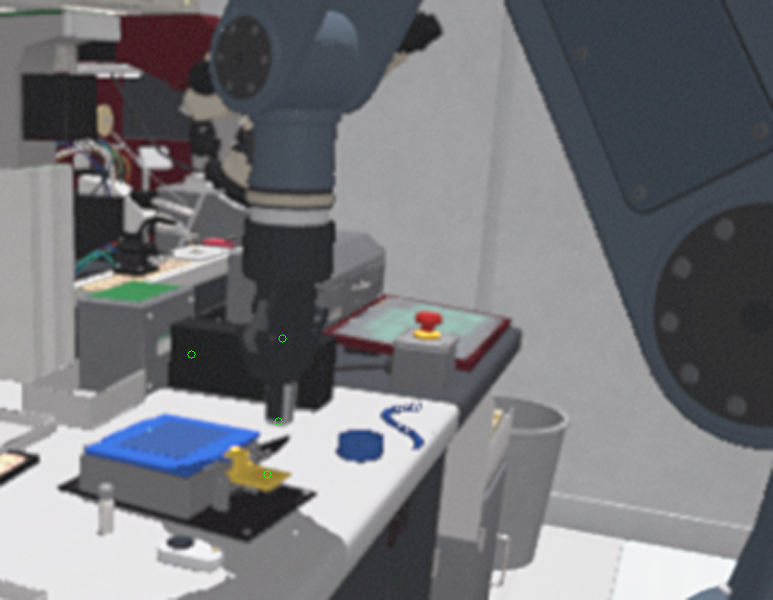

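The TCP mark sits on the fingertips at (279,421), the pad mark is on the paddle at (267,474), and the wrist is well above the lid. Centre, then lower.

```bash
python3 -m crank '[{"grip":1,"offset":[0,-5,10],"angular":[0,0,0]},{"grip":1,"offset":[0,-9,20],"angular":[0,0,0]},{"grip":1,"offset":[0,-9,30],"angular":[0,0,0]},{"grip":1,"offset":[0,-9,37],"angular":[0,0,0]},{"grip":1,"offset":[0,-9,41],"angular":[0,0,0]},{"grip":1,"offset":[0,-9,41],"angular":[0,0,0]}]' 20; python3 -c "
from h import *
plan([-93,0,26]);where()"
```

```text
t: 2.75
tcp_pos: [0.4365, -0.059, 0.0395]
tool_rot: [0.998, -0.057, -0.001, -0.0]
force: [0.7, -0.1, 0.3]
finger_gap: -0.001
t 2.75 offset mm [ 1.7  0.2 13.5] ang deg [-0.03  0.1   0.04]
case frame mm [-94.7   0.2  39.5] F [ 0.68 -0.04  0.29] gap -0.001277493786836793 t 2.75
```

```bash
python3 -m crank '[{"grip":1,"offset":[1,0,3],"angular":[0,0,0]},{"grip":1,"offset":[1,0,5],"angular":[0,0,0]},{"grip":1,"offset":[1,0,7],"angular":[0,0,0]},{"grip":1,"offset":[1,0,8],"angular":[0,0,0]},{"grip":1,"offset":[1,0,9],"angular":[0,0,0]},{"grip":1,"offset":[1,0,9],"angular":[0,0,0]}]' 20; python3 - <<'E'
from h import *
where()
s=vision.snapshot("side"); i=cv2.cvtColor(s["pixels"],cv2.COLOR_RGB2BGR)[130:250,190:350]
cv2.imwrite("pics/side3.png",cv2.resize(i,None,fx=4,fy=4,interpolation=cv2.INTER_CUBIC))
E
```

```text
t: 3.35
tcp_pos: [0.4384, -0.0594, 0.0315]
tool_rot: [0.998, -0.057, 0.001, 0.0]
force: [0.4, -0.1, 3.3]
finger_gap: -0.003
case frame mm [-92.8  -0.1  31.5] F [ 0.42 -0.06  3.3 ] gap -0.0028811864326707586 t 3.35
```

View pics/side3.png

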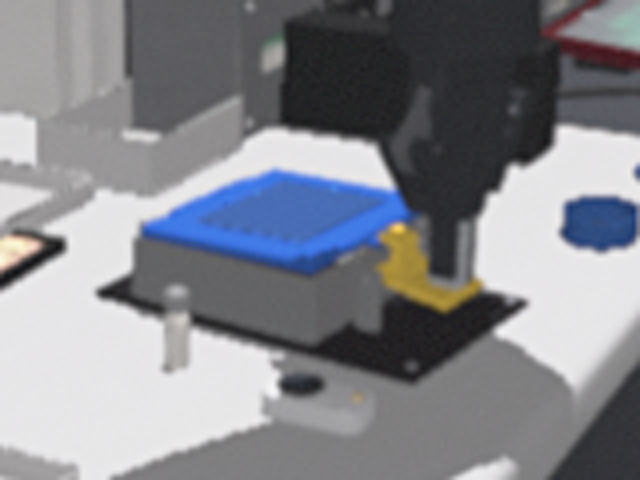

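Fingertips at (450,285) are pressing the paddle with about 3.3 N and the hook is leaning forward, but the lid is still shut. Press further in small steps.

```bash
python3 -m crank '[{"grip":1,"offset":[0,0,1],"angular":[0,0,0]},{"grip":1,"offset":[0,0,2],"angular":[0,0,0]},{"grip":1,"offset":[0,0,3],"angular":[0,0,0]},{"grip":1,"offset":[0,0,4],"angular":[0,0,0]},{"grip":1,"offset":[0,0,4],"angular":[0,0,0]},{"grip":1,"offset":[0,0,4],"angular":[0,0,0]}]' 20; python3 - <<'E'
from h import *
where()
s=vision.snapshot("side"); i=cv2.cvtColor(s["pixels"],cv2.COLOR_RGB2BGR)[130:250,190:350]
cv2.imwrite("pics/side4.png",cv2.resize(i,None,fx=4,fy=4,interpolation=cv2.INTER_CUBIC))
E
```

```text
t: 4.0
tcp_pos: [0.4388, -0.0595, 0.0274]
tool_rot: [0.998, -0.057, 0.001, 0.0]
force: [2.1, -0.9, 5.1]
finger_gap: -0.0
case frame mm [-92.4  -0.1  27.4] F [ 2.17 -0.65  5.14] gap -0.0004926672728082627 t 4.0
```

View pics/side4.png

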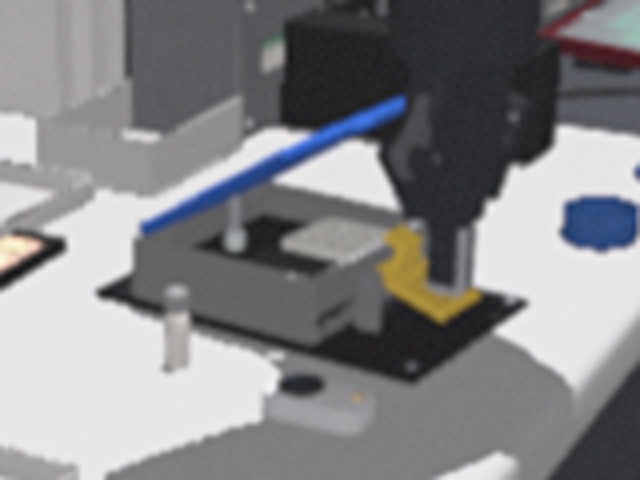

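The lid is up, with its free end at (405,105), and the tab is still pressed. Let go: up and slightly to the front.

```bash
python3 -m crank '[{"grip":1,"offset":[0,0,-4],"angular":[0,0,0]},{"grip":1,"offset":[-2,0,-9],"angular":[0,0,0]},{"grip":1,"offset":[-8,0,-16],"angular":[0,0,0]},{"grip":1,"offset":[-16,0,-25],"angular":[0,0,0]},{"grip":1,"offset":[-16,0,-40],"angular":[0,0,0]},{"grip":1,"offset":[-16,0,-55],"angular":[0,0,0]},{"grip":1,"offset":[-16,0,-70],"angular":[0,0,0]},{"grip":1,"offset":[-16,0,-85],"angular":[0,0,0]},{"grip":1,"offset":[-16,0,-85],"angular":[0,0,0]},{"grip":1,"offset":[-16,0,-85],"angular":[0,0,0]}]' 20; python3 - <<'E'
from h import *
where()
s=vision.snapshot("side"); im=cv2.cvtColor(s["pixels"],cv2.COLOR_RGB2BGR)
o=cv2.resize(im[100:250,190:370],None,fx=4,fy=4,interpolation=cv2.INTER_CUBIC)
p=np.load("pose.npy")
for a in(.6,.87,1.0):
  r=.111
  for y in(-.065,.065):
    u=proj(s,c2w(p,[.062-r*np.cos(a),y,.046+r*np.sin(a)]))[0]
    cv2.circle(o,tuple(int(v) for v in (u+.5-[190,100])*4),3,(0,255,0),1)
cv2.imwrite("pics/side5.png",o)
E
```

```text
t: 5.05
tcp_pos: [0.4211, -0.0571, 0.1125]
tool_rot: [0.998, -0.057, -0.0, -0.0]
force: [-0.9, 0.3, -0.1]
finger_gap: -0.002
case frame mm [-110.3    0.3  112.5] F [-0.93  0.2  -0.14] gap -0.0022090757863212243 t 5.05
```

View pics/side5.png

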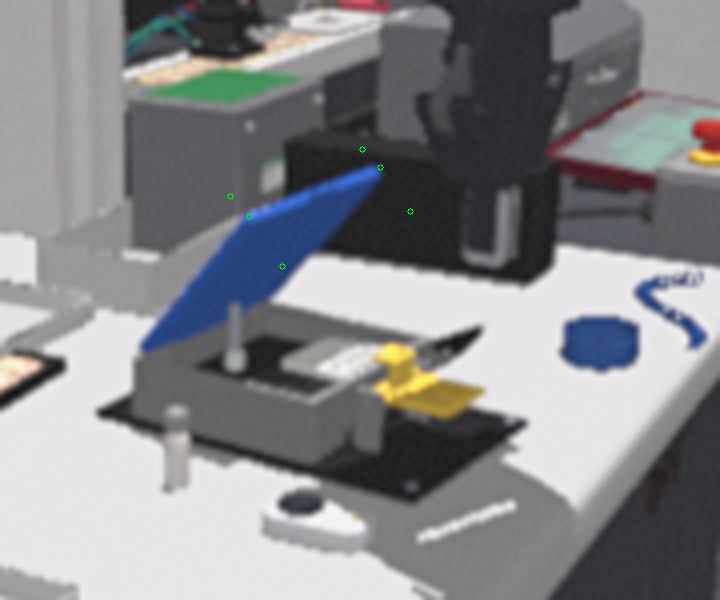

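The lid edge matches the 0.87 rad marks ((250,216), (380,168)), the tab is back up and the fingers are clear in front. Next I'll approach the edge, 80 mm forward.

```bash
python3 -m crank '[{"grip":1,"offset":[15,0,0],"angular":[0,0,0]},{"grip":1,"offset":[35,0,0],"angular":[0,0,0]},{"grip":1,"offset":[55,0,0],"angular":[0,0,0]},{"grip":1,"offset":[70,0,0],"angular":[0,0,0]},{"grip":1,"offset":[80,0,0],"angular":[0,0,0]},{"grip":1,"offset":[86,0,0],"angular":[0,0,0]},{"grip":1,"offset":[92,0,0],"angular":[0,0,0]},{"grip":1,"offset":[98,0,0],"angular":[0,0,0]},{"grip":1,"offset":[104,0,0],"angular":[0,0,0]},{"grip":1,"offset":[110,0,0],"angular":[0,0,0]}]' 20; python3 - <<'E'
from h import *
where()
s=vision.snapshot("side"); im=cv2.cvtColor(s["pixels"],cv2.COLOR_RGB2BGR)
o=cv2.resize(im[100:250,190:370],None,fx=4,fy=4,interpolation=cv2.INTER_CUBIC)
cv2.imwrite("pics/side6.png",o)
E
```

```text
t: 6.1
tcp_pos: [0.5305, -0.0698, 0.1129]
tool_rot: [0.998, -0.057, -0.001, -0.0]
force: [-9.6, 0.2, 20.7]
finger_gap: 0.005
case frame mm [-1.000e-01  2.000e-01  1.129e+02] F [-9.52 -0.94 20.68] gap 0.004866877779915576 t 6.1
```

View pics/side6.png

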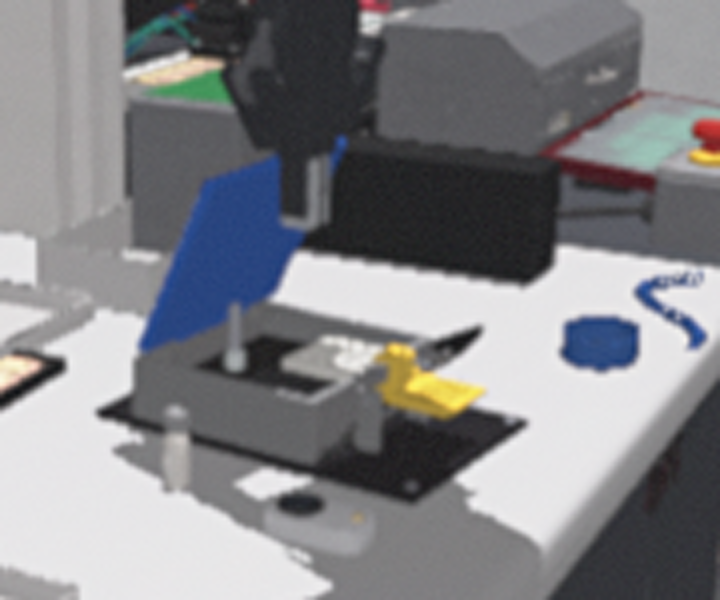

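The lid has moved to about 1.05 rad, but the upward force on the tool reads 20 N. The edge is evidently catching under the gripper's wider knuckles. Back off and raise, so that only the fingertips touch the edge.

```bash
python3 -m crank '[{"grip":1,"offset":[-3,0,-4],"angular":[0,0,0]},{"grip":1,"offset":[-8,0,-9],"angular":[0,0,0]},{"grip":1,"offset":[-14,0,-14],"angular":[0,0,0]},{"grip":1,"offset":[-20,0,-14],"angular":[0,0,0]},{"grip":1,"offset":[-28,0,-14],"angular":[0,0,0]},{"grip":1,"offset":[-32,0,-14],"angular":[0,0,0]},{"grip":1,"offset":[-32,0,-14],"angular":[0,0,0]}]' 20; python3 - <<'E'
from h import *
where()
s=vision.snapshot("side"); im=cv2.cvtColor(s["pixels"],cv2.COLOR_RGB2BGR)
o=cv2.resize(im[100:250,190:370],None,fx=4,fy=4,interpolation=cv2.INTER_CUBIC)
cv2.imwrite("pics/side7.png",o)
E
```

```text
t: 6.85
tcp_pos: [0.4984, -0.066, 0.1261]
tool_rot: [0.998, -0.057, -0.001, -0.0]
force: [0.2, -0.2, -0.1]
finger_gap: 0.003
case frame mm [-32.4   0.3 126.1] F [ 0.18 -0.21 -0.13] gap 0.002526495709465029 t 6.85
```

View pics/side7.png

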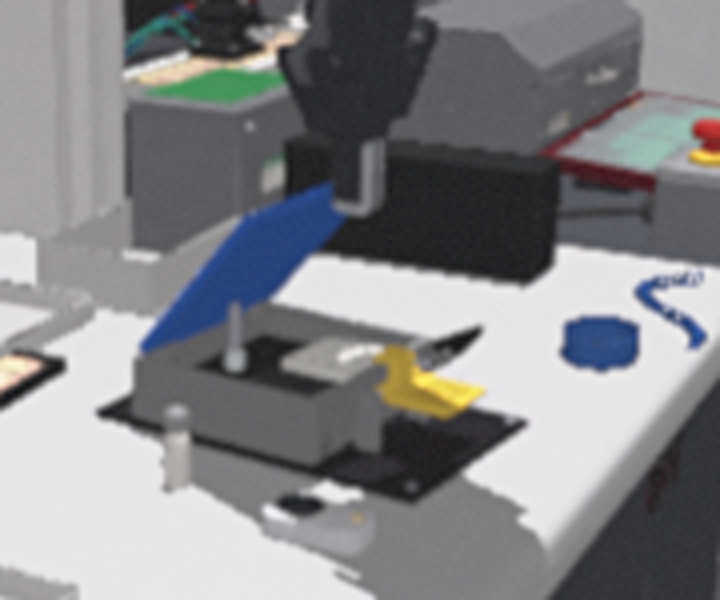

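Free again (force zero) and the lid is back at rest. Push along the edge's own arc, rising as it goes.

```bash
python3 -m crank '[{"grip":1,"offset":[5,0,0],"angular":[0,0,0]},{"grip":1,"offset":[10,0,-3],"angular":[0,0,0]},{"grip":1,"offset":[15,0,-6],"angular":[0,0,0]},{"grip":1,"offset":[20,0,-8],"angular":[0,0,0]},{"grip":1,"offset":[25,0,-11],"angular":[0,0,0]},{"grip":1,"offset":[30,0,-13],"angular":[0,0,0]},{"grip":1,"offset":[30,0,-13],"angular":[0,0,0]}]' 20; python3 - <<'E'
from h import *
where()
s=vision.snapshot("side"); im=cv2.cvtColor(s["pixels"],cv2.COLOR_RGB2BGR)
o=cv2.resize(im[100:250,190:370],None,fx=4,fy=4,interpolation=cv2.INTER_CUBIC)
cv2.imwrite("pics/side8.png",o)
E
```

```text
t: 7.6
tcp_pos: [0.5309, -0.0701, 0.1398]
tool_rot: [0.998, -0.057, 0.001, 0.0]
force: [-0.4, -0.2, 0.1]
finger_gap: 0.004
case frame mm [  0.3  -0.  139.8] F [-0.35 -0.28  0.1 ] gap 0.0035282897491279762 t 7.6
```

View pics/side8.png

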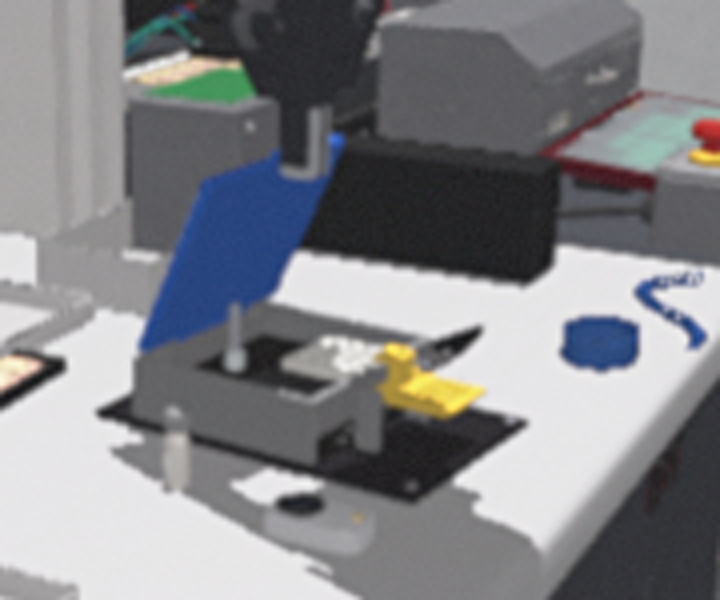

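The lid is moving up (edge from (205,180) to (340,140)) at under 1 N. Continue to upright.

```bash
python3 -m crank '[{"grip":1,"offset":[6,0,-2],"angular":[0,0,0]},{"grip":1,"offset":[12,0,-4],"angular":[0,0,0]},{"grip":1,"offset":[18,0,-6],"angular":[0,0,0]},{"grip":1,"offset":[24,0,-7],"angular":[0,0,0]},{"grip":1,"offset":[30,0,-8],"angular":[0,0,0]},{"grip":1,"offset":[36,0,-9],"angular":[0,0,0]},{"grip":1,"offset":[41,0,-9],"angular":[0,0,0]},{"grip":1,"offset":[46,0,-9],"angular":[0,0,0]},{"grip":1,"offset":[46,0,-9],"angular":[0,0,0]}]' 20; python3 - <<'E'
from h import *
where()
s=vision.snapshot("side"); im=cv2.cvtColor(s["pixels"],cv2.COLOR_RGB2BGR)
o=cv2.resize(im[100:250,190:370],None,fx=4,fy=4,interpolation=cv2.INTER_CUBIC)
cv2.imwrite("pics/side9.png",o)
E
```

```text
t: 8.55
tcp_pos: [0.576, -0.0752, 0.1483]
tool_rot: [0.998, -0.057, 0.0, 0.0]
force: [0.3, -0.3, 0.5]
finger_gap: 0.001
case frame mm [4.570e+01 1.000e-01 1.483e+02] F [ 0.34 -0.26  0.46] gap 0.0010980138200668997 t 8.55
```

View pics/side9.png

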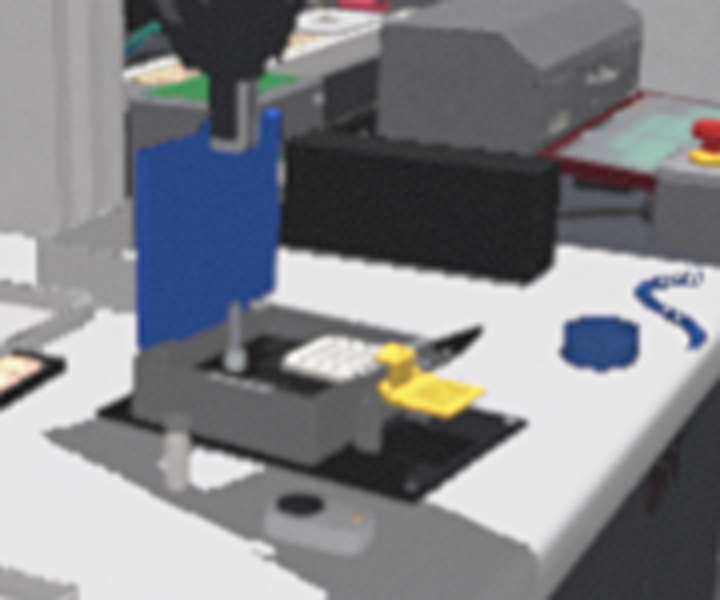

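Lid is almost upright (edges vertical at x≈138 and 277). A little farther takes it over the balance point, then wait.

```bash
python3 -m crank '[{"grip":1,"offset":[4,0,0],"angular":[0,0,0]},{"grip":1,"offset":[8,0,0],"angular":[0,0,0]},{"grip":1,"offset":[12,0,0],"angular":[0,0,0]},{"grip":1,"offset":[16,0,0],"angular":[0,0,0]},{"grip":1,"offset":[20,0,0],"angular":[0,0,0]},{"grip":1,"offset":[20,0,0],"angular":[0,0,0]},{"grip":1,"offset":[20,0,0],"angular":[0,0,0]},{"grip":1,"offset":[20,0,0],"angular":[0,0,0]},{"grip":1,"offset":[20,0,0],"angular":[0,0,0]},{"grip":1,"offset":[20,0,0],"angular":[0,0,0]}]' 20; python3 - <<'E'
from h import *
where()
s=vision.snapshot("side"); im=cv2.cvtColor(s["pixels"],cv2.COLOR_RGB2BGR)
o=cv2.resize(im[100:250,190:370],None,fx=4,fy=4,interpolation=cv2.INTER_CUBIC)
cv2.imwrite("pics/side10.png",o)
E
```

```text
t: 9.6
tcp_pos: [0.5948, -0.0772, 0.1484]
tool_rot: [0.998, -0.057, -0.0, -0.0]
force: [-0.9, -0.6, 0.0]
finger_gap: 0.0
case frame mm [ 64.6   0.2 148.4] F [-0.82 -0.74  0.03] gap 8.574471283597651e-05 t 9.6
```

View pics/side10.png

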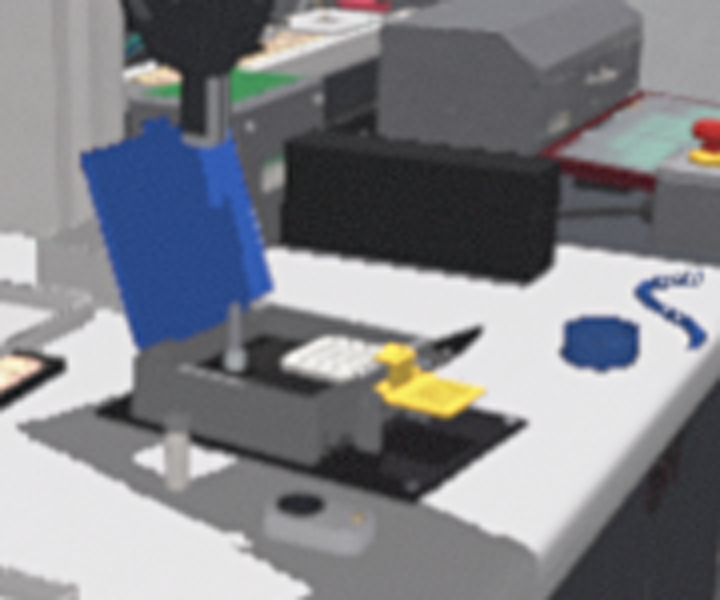

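Lid has left the fingers and is leaning back (tongue (155,125)). Now withdraw to the front and up, then check the lid angle.

```bash
python3 -m crank '[{"grip":1,"offset":[-15,0,-5],"angular":[0,0,0]},{"grip":1,"offset":[-40,0,-20],"angular":[0,0,0]},{"grip":1,"offset":[-70,0,-40],"angular":[0,0,0]},{"grip":1,"offset":[-100,0,-60],"angular":[0,0,0]},{"grip":1,"offset":[-130,20,-70],"angular":[0,0,0]},{"grip":1,"offset":[-150,55,-80],"angular":[0,0,0]},{"grip":1,"offset":[-150,95,-80],"angular":[0,0,0]},{"grip":1,"offset":[-150,135,-80],"angular":[0,0,0]},{"grip":1,"offset":[-150,175,-80],"angular":[0,0,0]},{"grip":1,"offset":[-150,200,-80],"angular":[0,0,0]}]' 20; python3 -m crank '[{"grip":1,"offset":[0,30,0],"angular":[0,0,0]},{"grip":1,"offset":[0,60,0],"angular":[0,0,0]},{"grip":1,"offset":[0,90,0],"angular":[0,0,0]},{"grip":1,"offset":[0,120,0],"angular":[0,0,0]},{"grip":1,"offset":[0,120,0],"angular":[0,0,0]},{"grip":1,"offset":[0,120,0],"angular":[0,0,0]}]'; python3 - <<'E'
from h import *
where()
p=np.load("pose.npy")
P=np.array([[95,65,6],[95,-65,6],[-110,-65,6],[-110,65,6],[-104,22,36],[-104,-22,36]])/1000
for n,(a,c) in dict(side=(100,190),top=(100,220)).items():
  s=vision.snapshot(n); im=cv2.cvtColor(s["pixels"],cv2.COLOR_RGB2BGR)
  o=cv2.resize(im[a:a+150,c:c+180],None,fx=4,fy=4,interpolation=cv2.INTER_CUBIC)
  def d(X,col): 
    for u in proj(s,X): cv2.circle(o,tuple(int(v) for v in (u+.5-[c,a])*4),3,col,1)
  d(c2w(p,P),(0,255,0))
  for t,col in((1.85,(0,255,255)),(2.0,(0,0,255))):
    d(c2w(p,[[.062-.111*np.cos(t),y,.046+.111*np.sin(t)] for y in(-.065,.065)]),col)
  cv2.imwrite(f"pics/{n}11.png",o)
E
```

```text
t: 10.65
tcp_pos: [0.423, -0.2618, 0.2288]
tool_rot: [0.998, -0.058, 0.001, 0.001]
force: [0.4, 0.1, -0.7]
finger_gap: -0.001
t: 11.25
tcp_pos: [0.4091, -0.3781, 0.228]
tool_rot: [0.998, -0.058, -0.0, -0.001]
force: [-0.4, 0.2, 0.7]
finger_gap: -0.001
case frame mm [ -85.4 -320.   228. ] F [-0.41  0.19  0.66] gap -0.000956073815192884 t 11.25
```

View pics/side11.png

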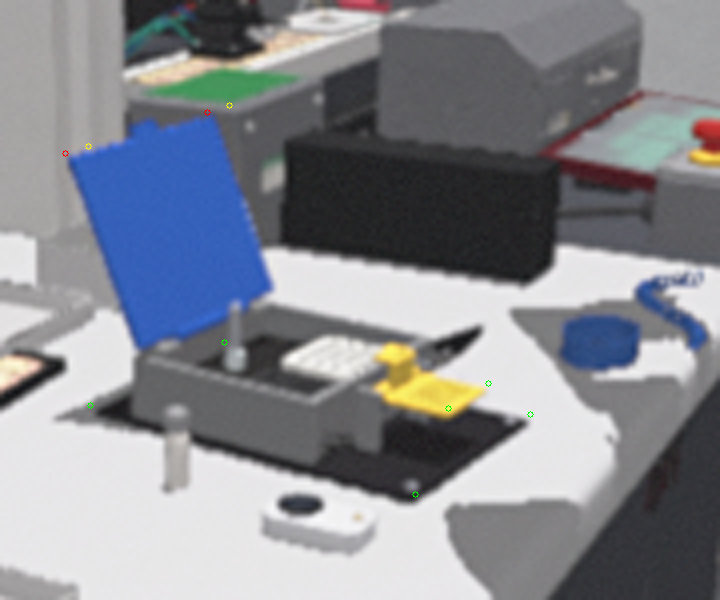

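View pics/top11.png

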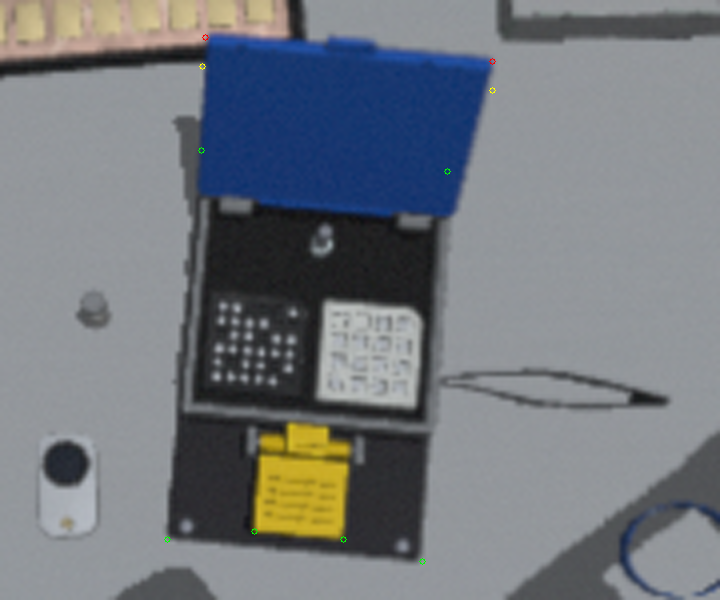

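The lid is at its stop: its edge coincides with the red 2.0 rad marks in both views. The tab is up, and the case corners sit on the green marks of the original pose. The bystanders look unmoved and the arm is clear, so I'm handing in.

```bash
python3 -c "
from station import manip
print(manip.sense()['qd'].round(3)); print(manip.sign_off())"
```

```text
[ 0.01  -0.006  0.004 -0.002 -0.003 -0.002]
the job is handed in; nothing more can be done
None
```

The case is open and handed in after about 11 s of robot time; `sign_off` reports no verdict, so what follows rests on my own checks.

**What I did:** I pressed the yellow tab with the shut fingertips (about 5 N) until the lid sprang up. I then let go, pushed the lid past upright with the fingertips so that it fell back to its stop by itself, and moved clear.

**Last checks:**
- **Lid:** its edge lies on the 2.0 rad marks in both views.
- **Tab:** it is back up.
- **Case:** the front plate corners and paddle match the starting pose to about a pixel. The top view shows no noticeable shift, and the case looks flat.
- **Bystanders:** the vial, loupe and tweezers look unmoved. I did not look at the petri dish again, but the arm never went near it.
- **Arm:** it is clear of everything, with wrist force near zero.

**What went wrong or disagreed:**
- **First push:** the fingers were set too low. The lid edge caught on the gripper, apparently under its knuckles, with about 23 N at the wrist (10 N back, 21 N up). I backed off, raised the fingers and pushed again; the readings I took after that were about 1 N or less.
- **Side camera:** throughout, it disagreed with the pose fitted from the top view by 1 to 2 px (about 3 mm).

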